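Show an inspection ball to the bench microscope

TASK

The bearing ball to be inspected has been loaded into the black tray. First shut the blue lid of the specimen case fully so that no dust gets at the other balls; then lift the tray and carry it level, so that the ball stays in its pocket, to the digital microscope, without touching the ball or the microscope and without disturbing the mouse, the bottle or the dish. Finish while holding the tray in the gripper, level and still for the picture, ball end towards the lens, with the ball centred on the lens axis and its centre 45 mm in front of the lens.

Things in the scene. Friction and masses are not known exactly. Their poses are not given: they have to be found in the camera images.
- case: Specimen case, grey box fixed to the bench, 130 mm (its x) by 170 mm (its y) by 45 mm high, black foam inside with steel balls in wells (all below the rim). Origin: centre of its underside; z up; its front (-x) faces roughly the robot, its hinge is on the +x side.
- case_lid (a joint): Blue lid of the case, 130 by 170 mm, 10 mm thick plate, hinged along the case's +x top edge. Value in rad: 0 = shut on the rim, grows as its front edge swings up (about 1.4 = nearly upright). Stiff friction hinge: the lid stays where it is left and closes under about 1 to 3 N pushed on its upper face near the front edge. Shut, its upper face is 56 mm above the bench.
- lid_hinge (a point): Point on the lid's hinge axis, mid-length (45.5 mm above the bench). The axis runs along the case's y. The frame turns with the lid: its x-y plane is the lid's underside, -x runs from hinge to front edge.
- lid_front (a point): Middle of the lid's front (free) edge, on the upper face: 130 mm along the lid's -x from the hinge and 10 mm up from its underside. A finger lip 50 mm wide and 6 mm thick stands out 11 mm beyond it.
- tray: Black ball tray, loose, plate 135 mm (its x) by 54 mm (its y) by 10 mm thick, about 0.2 kg, lying on the bench. Origin: centre of its underside; z up. Near its +x end (the ball end), at x = +52 mm, is a round pocket 23 mm across and 3.5 mm deep in which the ball lies loose; a smaller empty pocket is at x = -44 mm. An orange upright grip fin stands on it.
- tray_grip (a point): Point in the tray's orange grip fin, at tray x = +7 mm, y = 0, 46 mm above the tray's underside (a good height to grasp). The fin is 34 mm long along the tray's x, 10 mm thick along the tray's y (pinch it across y, from above) and reaches from 10 to 62 mm above the underside. It is near the balance point of the loaded tray. Frame as the tray's.
- pocket (a point): Where the ball's centre is when it lies in the middle of the tray's pocket: tray x = +52 mm, y = 0, 19.2 mm above the tray's underside. The ball can roll 3 mm any way in the pocket; tipped by more than about 40 degrees it rolls out over the rim.
- ball: Loose polished steel bearing ball, 25.4 mm diameter, about 0.07 kg, in the tray's pocket. For its position use ball_center.
- ball_center (a point): Centre of the steel ball.
- scope: Digital microscope on a pillar stand fixed to the bench. Base plate 140 mm (its x) by 130 mm (its y) by 14 mm; steel pillar 16 mm thick, 213 mm high, at its y = -46 mm; a white barrel 34 mm in diameter and 130 mm long is clamped level along its x, from x = -80 mm (lens) to x = +50 mm, above the base's middle. Origin: centre of the base's underside; z up. It looks along its own -x. The clamp height differs each time.
- lens (a point): Middle of the microscope's lens face at the front end of the barrel, 120 to 165 mm above the bench. The lens looks level along this frame's -x (same axes as scope). It is in focus 45 mm in front of the lens face.
- mouse: Black wireless computer mouse, loose, 106 x 60 x 33 mm. Origin: centre of its underside. Leave alone.
- cleaner: Amber bottle of lens cleaner with white cap, loose, 42 mm diameter, 85 mm high. Origin: centre of its underside. Leave alone.
- dish: White shallow sample dish, loose, 68 mm diameter, 14 mm high. Origin: centre of its underside. Leave alone.
Things that resemble listed ones, but are neither listed nor needed, are in the scene too. What is shaped like the case but green or turquoise is not meant.

How it is judged:
On the way, in this order (a step that is already met when the one before it is completed fails the run):
1. the lid of the specimen case is fully shut while the tray still stands on the bench (value of joint case_lid below 0.045 rad and distance between ball_center and pocket below 0.007 m and height (world z) of tray below 0.01 m), for 0.2 s.
2. the tray is lifted clear of the bench with the ball in its pocket (distance between ball_center and pocket below 0.007 m and height (world z) of tray above 0.03 m and contact force between tray and the fingers above 0.5 N), for 0.2 s.
At the end, for the whole second after the job is handed in: Case lid shut (0.045 rad); tray held in the air by the gripper alone, still, level to 5 degrees, ball in its pocket; ball centre 45 mm (+-10) in front of the lens and within 8 mm of its axis, grip fin at least 73 mm from the lens along the axis (value of joint case_lid below 0.045 rad and distance between ball_center and pocket below 0.007 m and angle between tray's own z axis and vertical below 0.09 rad and x of ball_center in the frame of lens between -0.055 and -0.035 m and y of ball_center in the frame of lens between -0.008 and 0.008 m and z of ball_center in the frame of lens between -0.008 and 0.008 m and x of tray_grip in the frame of lens below -0.073 m and height (world z) of tray above 0.06 m and contact force between tray and the fingers above 0.5 N and contact force between tray and scope below 0.2 N and contact force between tray and case below 0.2 N and contact force between tray and mouse below 0.2 N and contact force between tray and cleaner below 0.2 N and contact force between tray and dish below 0.2 N and linear speed of tray below 0.02 m/s and angular speed of tray below 0.15 rad/s and linear speed of ball below 0.03 m/s); the arm keeps its last pose, push and grip.
It fails at once if the ball leaves its pocket (distance between ball_center and pocket above 0.012 m).
It fails at once if the tray is tipped by more than 20 degrees (angle between tray's own z axis and vertical above 0.35 rad).
It fails at once if the robot touches the ball (contact force between ball and the arm above 0.3 N or contact force between ball and the fingers above 0.3 N).
It fails at once if the microscope is touched (contact force between scope and the arm above 1 N or contact force between scope and the fingers above 1 N or contact force between scope and tray above 1 N or contact force between scope and ball above 1 N).
It fails at once if the mouse, the bottle or the dish is disturbed (distance of any of mouse, cleaner, dish from where it was at the start of the episode above 0.015 m or angle between cleaner's own z axis and vertical above 0.3 rad).
It also fails if it takes over 61 s, if anything falls off the work surface, if the arm or the gripper's body presses on something with over 40 N, if the wrist force passes 120 N, or if a joint passes its speed limit or range.

ROBOT

A 6-joint arm with a two-finger parallel gripper is mounted at the origin on the work surface. World frame = base frame: x ahead of the robot, y to its left, z up, the work surface at z = 0. Lengths are in m, angles in rad, forces in N, time in s.
With the tool pointing down it reaches from about 0.3 to 0.875 m from the base axis. Payload 4.2 kg.
Tool frame: the origin (TCP) lies midway between the tips of the shut fingers; the grasp point (between the pads) lies 19 mm behind it; z points along the fingers, y is the direction in which the jaws open and shut (so a half turn about z gives the same grasp; the last joint's range is limited). The gripper opens to 85 mm and grips with 20 to 120 N. Pads are 22 mm wide; open, the fingers measure 114 mm over their backs; the gripper's body (76 mm by 85 mm) begins 54 mm behind the grasp point. The pads swing forward as they close: fully open they stand 13 mm farther back than shut.
Start: joints at [1.236, 0.32, 1.565, -0, 1.257, -0.02], TCP at [0.178, 0.547, 0.231] pointing down, gripper open.
Joint ranges: [-3.11, 3.11], [-0.84, 2.01], [0.21, 2.61], [-1.34, 4.49], [0.05, 2.63], [-2.56, 2.56]. Speed limits (rad/s): [2.57, 2.57, 3.14, 3.14, 3.14, 3.14].

INTERFACE

Orientations are given as a rotation vector (axis times angle).
In Python, from plant import state, grab_frame, finish_job gives the robot as it stands.
- The arm moves only by the tool drive_tool, never from a script. Its argument "commands" is a list of rows, each an object of numbers: "x", "y", "z": the shift along the world's x, y, z in m; "wx", "wy", "wz": the turn, a rotation vector about the world's x, y, z in degrees; "fingers": the opening in per cent of the stroke, from 0 (shut) to 100 (fully open). A call has 1 to 8 rows; each row shifts and turns the commanded pose from where the row before left it; what a row does not reach is not made up. A row lasts 1/8 s, in which the tool goes at most 62.5 mm and 10.7 degrees, less where a joint would pass 70% of its speed; a pose out of reach is approached as far as the arm can. A call is refused whole if a number of a shift passes 0.0625 or a number of a turn 10.7, either way. A call with a gripper value outside its range is refused whole. The fingers move at their own pace and stop on an object; the grip force is fixed at half the most. Time passes only in rows, so rows that do not move let the fingers close. It gives the time, the measured TCP pose, the force and the opening at its end, in the units of the state.
- state(): the state, without advancing time (a new reading comes with each control period).
- grab_frame(name): name is "side" or "top"; returns a dict with "pixels" (420x560x3 uint8, red, green, blue), "intrinsics" (3x3 intrinsics, pixels), "k1" (the pictures are not rectified: a ray, as slopes to the right and down, at radius r is drawn at 1 + k1 r^2 times it, then the intrinsics apply), "rvec" (rotation vector, rad) and "tvec" (3), from world to camera coordinates, as OpenCV has them. Camera axes: x right, y down, z forward; pixel columns grow to the right and rows downward; lengths in m; the calibration is good to about 2 mm. A picture is of the moment at which its call begins. There is no depth.
- finish_job(): hands the job in, once; it reports no verdict.
The state is a dict: "clock": time; "joints": joint angles; "joint_vel": joint speeds; "joint_efforts": joint torques, N m; "ee_pos": TCP position; "orientation": TCP orientation; "force": force on the tool from outside, world axes, zero at the start; "ft_torque": the same for the moment, N m; "finger_gap": opening from 0.0 (shut) to 1.0 (fully open).
Only numpy, scipy, OpenCV 4.12 (cv2) and the standard library are available. Lean on these libraries where they do the work, as an engineer would, in place of code of your own. Each camera call takes 0.05 s, during which the arm holds its last target. There are 200 camera calls.

## Working session

There is one attempt and no reset: what is moved stays moved. The work goes in short steps, Python scripts to look and compute and a tool call to move; the robot and the scene stay as the last step left them, time stands still between calls to the robot, and variables do not carry over. Pictures are saved under pics/ and viewed, about 8 in all and at most 12, crops included, and the job is handed in when it is done.

Besides the shell and the picture viewer there is one more tool, called as name([rows], argument=value, ...), one row to a line, values as JSON. drive_tool: Moves the arm, as the interface text tells. Its arguments: {"type":"object","properties":{"commands":{"type":"array","items":{"type":"object","properties":{"x":{"type":"number"},"y":{"type":"number"},"z":{"type":"number"},"wx":{"type":"number"},"wy":{"type":"number"},"wz":{"type":"number"},"fingers":{"type":"number"}}}}},"required":["commands"]}

```bash
mkdir -p pics; cat > h.py <<'E'
import numpy as np, cv2
from plant import state, grab_frame, finish_job
def snap(n,f):
    d=grab_frame(n); cv2.imwrite('pics/'+f+'.png',d['pixels'][:,:,::-1]); np.save('pics/'+f+'.npy',d,allow_pickle=True); return d
def load(f): return np.load('pics/'+f+'.npy',allow_pickle=True).item()
def ray(d,uv):
    K=np.array(d['intrinsics']); R=cv2.Rodrigues(np.array(d['rvec'],float))[0]; t=np.array(d['tvec'],float).ravel()
    p=cv2.undistortPoints(np.array([[uv]],float),K,np.array([d['k1'],0,0,0,0.]))[0,0]
    return -R.T@t, R.T@np.array([p[0],p[1],1])
def onz(d,uv,z):
    o,r=ray(d,uv); return o+r*(z-o[2])/r[2]
def tri(d1,u1,d2,u2):
    o1,r1=ray(d1,u1);o2,r2=ray(d2,u2)
    s=np.linalg.lstsq(np.c_[r1,-r2],o2-o1,rcond=None)[0]
    a=o1+r1*s[0];b=o2+r2*s[1]; return (a+b)/2,np.linalg.norm(a-b)
def proj(d,P):
    return cv2.projectPoints(np.array(P,float).reshape(-1,3),np.array(d['rvec'],float),np.array(d['tvec'],float),np.array(d['intrinsics']),np.array([d['k1'],0,0,0,0.]))[0][:,0]
E
python3 - <<'E'
from h import *
for n in('top','side'):
    d=snap(n,n+'0'); print(n,ray(d,(280,210)),d['k1'],d['intrinsics'][0])
print(state())
E
```

```text
top (array([ 0.37452129, -0.10489082,  1.13687126]), array([ 0.118438  , -0.02789167, -0.99284674])) -0.04858558756224683 [414.87299485   0.         277.80703019]
side (array([0.29227196, 0.59968643, 0.97082934]), array([ 0.21186484, -0.62053734, -0.75507476])) -0.009130089747822116 [456.21720311   0.         284.35574371]
{'clock': 0.1, 'joints': array([ 1.23600058e+00,  3.20254121e-01,  1.56551801e+00,  2.51793440e-06,
        1.25740922e+00, -1.99956306e-02]), 'joint_vel': array([ 1.99318541e-05, -2.17176108e-03, -2.77159550e-03, -7.78635776e-04,
        2.13907231e-04,  9.74887739e-04]), 'joint_efforts': array([ 1.96663459e-03, -4.16408050e+01, -2.34710008e+01,  2.46555936e-05,
        4.72547123e-03, -8.59505491e-06]), 'ee_pos': array([0.17789696, 0.54635848, 0.23056646]), 'orientation': array([-4.92404331e-01, -3.10247645e+00,  2.45548048e-03]), 'force': array([-0.13558853, -0.23483171, -0.46894431]), 'ft_torque': array([-0.00857359,  0.07818458, -0.00600844]), 'finger_gap': 0.9988211411012512}
```

View pics/top0.png

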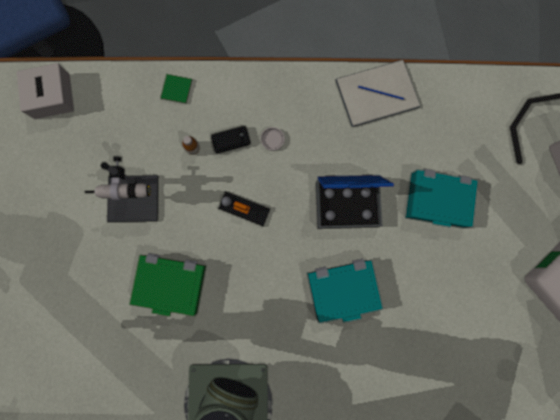

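View pics/side0.png

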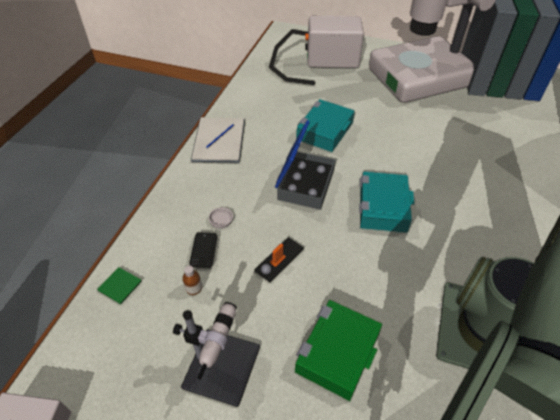

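Top view: the blue-lidded case is at (350,203). Teal cases at (442,198) and (345,290) and a green one at (168,285) are decoys. The tray is at (244,208) with the ball at its left end (226,201), and the scope is at (125,190) with its lens end on the right. Next, enlarged crops.

```bash
python3 - <<'E'
from h import *
t=load('top0')['pixels'][:,:,::-1]; s=load('side0')['pixels'][:,:,::-1]
R=lambda a,f:cv2.resize(a,None,fx=f,fy=f,interpolation=cv2.INTER_CUBIC)
a=R(t[145:235,75:275],4)            # 800x360
b=R(t[165:235,305:405],2.4)         # 240
cv2.imwrite('pics/cropA.png',np.clip(a.astype(float)*1.6,0,255).astype(np.uint8))
b=R(t[165:235,305:405],4) #400x280
c=R(s[110:220,260:350],4) #360x440
d=R(s[225:290,245:315],4) #280x260
o=np.zeros((560,760,3),np.uint8); o[:280,:400]=b; o[:440,400:760]=c; o[290:550,:280]=d
cv2.imwrite('pics/cropB.png',np.clip(o.astype(float)*1.6,0,255).astype(np.uint8))
e=R(s[290:410,160:280],5); cv2.imwrite('pics/cropC.png',np.clip(e.astype(float)*1.6,0,255).astype(np.uint8))
E
```

```text
(no output)
```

View pics/cropA.png

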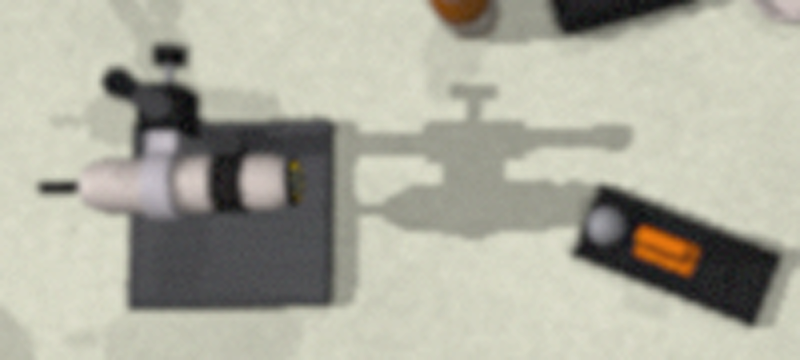

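View pics/cropB.png

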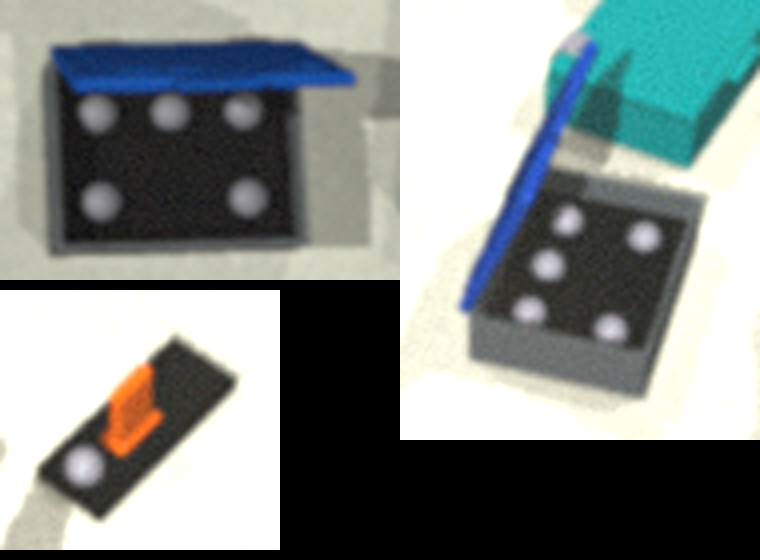

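View pics/cropC.png

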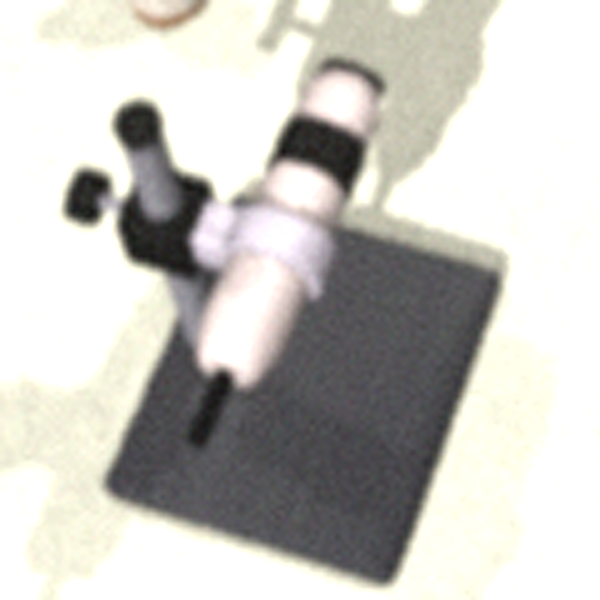

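Crop A shows the scope's lens face (yellow ring) at top px (150,190.5). Crop C shows the same end at side px (230,305). Crop B shows the blue lid nearly upright on the case, and the orange fin and ball on the tray. Now measuring.

```bash
python3 - <<'E'
from h import *
np.set_printoptions(precision=4,suppress=True)
T=load('top0');S=load('side0')
A=lambda x,y:((x+.5)/4-.5+75,(y+.5)/4-.5+145)
B=lambda x,y:((x+.5)/4-.5+305,(y+.5)/4-.5+165)
Bs=lambda x,y:((x-400+.5)/4-.5+260,(y+.5)/4-.5+110)
D=lambda x,y:((x+.5)/4-.5+245,(y-290+.5)/4-.5+225)
C=lambda x,y:((x+.5)/5-.5+160,(y+.5)/5-.5+290)
print('lens',*tri(T,A(302,183),S,C(352,75)))
print('tail',*tri(T,A(80,185),S,C(228,372)))
print('base top');[print(onz(T,A(*p),.014)) for p in((137,121),(332,122),(330,302),(131,306))]
print('base side');[print(onz(S,C(*p),.014)) for p in((500,270),(388,585),(108,487))]
print('tray top');[print(onz(T,A(*p),.01)) for p in((600,187),(778,257),(757,323),(575,255))]
print('tray side');[print(onz(S,D(*p),.01)) for p in((175,337),(237,380),(100,520),(40,467))]
print('ball',tri(T,A(606,225),S,D(84,466)),onz(T,A(606,225),.0192))
print('case rim top');[print(onz(T,B(*p),.045)) for p in((50,250),(300,243),(52,60))]
print('case rim side');[print(onz(S,Bs(*p),.045)) for p in((706,197),(470,312),(650,350))]
print('lid front R',tri(T,B(353,78),S,Bs(595,42)))
# orange mask
for n,d in(('t',T),('s',S)):
    h=cv2.cvtColor(d['pixels'],cv2.COLOR_RGB2HSV); m=cv2.inRange(h,(5,180,90),(20,255,255))
    if n=='s': m[:220]=0;m[:,:250]=0;m[285:]=0
    else: m[:190]=0;m[225:]=0;m[:,:225]=0
    ys,xs=np.nonzero(m); print(n,len(xs),xs.mean(),ys.mean(),cv2.minAreaRect(np.c_[xs,ys].astype(np.float32)))
for nm,uv in(('bottle',(190,143)),('mouse',(231,139)),('dish',(274,139))): print(nm,onz(T,uv,.02))
print(proj(T,[[.178,.547,.23]]),proj(S,[[.178,.547,.23]]))
E
```

```text
lens [0.5434 0.1862 0.1282] 0.0004714167372458075
tail [0.539  0.3202 0.1348] 0.003534876643112064
base top
[0.6055 0.3351 0.014 ]
[0.6049 0.2002 0.014 ]
[0.4806 0.1967 0.014 ]
[0.4777 0.3321 0.014 ]
base side
[0.4779 0.1991 0.014 ]
[0.474  0.3399 0.014 ]
[0.5992 0.3403 0.014 ]
tray top
[0.5604 0.0155 0.01  ]
[ 0.512  -0.1068  0.01  ]
[ 0.4668 -0.0925  0.01  ]
[0.5133 0.0318 0.01  ]
tray side
[ 0.511  -0.1091  0.01  ]
[ 0.4618 -0.0884  0.01  ]
[0.5109 0.0401 0.01  ]
[0.5595 0.0156 0.01  ]
ball (array([0.5325, 0.0102, 0.0166]), np.float64(0.0011384149576551613)) [0.5327 0.01   0.0192]
case rim top
[ 0.4592 -0.2336  0.045 ]
[ 0.4636 -0.4005  0.045 ]
[ 0.5869 -0.2369  0.045 ]
case rim side
[ 0.4582 -0.4057  0.045 ]
[ 0.5864 -0.2374  0.045 ]
[ 0.457  -0.2427  0.045 ]
lid front R (array([ 0.551 , -0.4033,  0.1677]), np.float64(0.003240687432447886))
t 100 240.41 207.02 ((240.6724395751953, 207.06895446777344), (15.412713050842285, 7.056422710418701), 21.801406860351562)
s 195 277.48205128205126 255.47692307692307 ((278.0, 255.0), (12.727920532226562, 21.21320343017578), 45.0)
bottle [0.6944 0.1125 0.02  ]
mouse [ 0.7061 -0.0008  0.02  ]
dish [ 0.7065 -0.1202  0.02  ]
[[-36.0496 350.9446]] [[381.0309 588.6058]]
```

drive_tool([
  {"z": 0.05,"fingers": 0},
  {"z": 0.03,"x": 0.02,"y": -0.05,"wz": -5},
  {"x": 0.03,"y": -0.055,"wz": -5},
  {"x": 0.03,"y": -0.055,"wz": -5},
  {"x": 0.03,"y": -0.055,"wz": -5},
  {"x": 0.03,"y": -0.055,"wz": -5},
  {"x": 0.03,"y": -0.055,"wz": -5},
  {"x": 0.03,"y": -0.055,"wz": -5},
])

```text
invalid input at $.commands[0]: expected keys x, y, z, wx, wy, wz, fingers
```

drive_tool([
  {"x": 0.03,"y": -0.055,"wz": -5},
  {"x": 0.03,"y": -0.055,"wz": -5},
  {"x": 0.03,"y": -0.055,"wz": -5},
  {"x": 0.03,"y": -0.055,"wz": -5},
  {"x": 0.03,"y": -0.055,"wz": -5},
  {"x": 0.03,"y": -0.055,"wz": -5},
  {"x": 0.03,"y": -0.055,"wz": -5},
  {},
])

```text
invalid input at $.commands[0]: expected keys x, y, z, wx, wy, wz, fingers
```

drive_tool([
  {"x": 0,"y": 0,"z": 0.05,"wx": 0,"wy": 0,"wz": 0,"fingers": 0},
  {"x": 0.02,"y": -0.05,"z": 0.03,"wx": 0,"wy": 0,"wz": -5,"fingers": 0},
  {"x": 0.03,"y": -0.055,"z": 0,"wx": 0,"wy": 0,"wz": -5,"fingers": 0},
  {"x": 0.03,"y": -0.055,"z": 0,"wx": 0,"wy": 0,"wz": -5,"fingers": 0},
  {"x": 0.03,"y": -0.055,"z": 0,"wx": 0,"wy": 0,"wz": -5,"fingers": 0},
  {"x": 0.03,"y": -0.055,"z": 0,"wx": 0,"wy": 0,"wz": -5,"fingers": 0},
  {"x": 0.03,"y": -0.055,"z": 0,"wx": 0,"wy": 0,"wz": -5,"fingers": 0},
  {"x": 0.03,"y": -0.055,"z": 0,"wx": 0,"wy": 0,"wz": -5,"fingers": 0},
])

```text
clock: 1.1
ee_pos: [0.378, 0.1656, 0.3112]
orientation: [1.406, 2.809, 0.0]
force: [1.0, 1.3, -0.3]
finger_gap: 0.003
```

drive_tool([
  {"x": 0.03,"y": -0.055,"z": 0,"wx": 0,"wy": 0,"wz": -5,"fingers": 0},
  {"x": 0.03,"y": -0.055,"z": 0,"wx": 0,"wy": 0,"wz": -5,"fingers": 0},
  {"x": 0.03,"y": -0.055,"z": 0,"wx": 0,"wy": 0,"wz": -5,"fingers": 0},
  {"x": 0.03,"y": -0.055,"z": 0,"wx": 0,"wy": 0,"wz": -5,"fingers": 0},
  {"x": 0.03,"y": -0.055,"z": 0,"wx": 0,"wy": 0,"wz": -5,"fingers": 0},
  {"x": 0.03,"y": -0.055,"z": 0,"wx": 0,"wy": 0,"wz": -5,"fingers": 0},
  {"x": 0.03,"y": -0.055,"z": 0,"wx": 0,"wy": 0,"wz": -5,"fingers": 0},
  {"x": 0,"y": 0,"z": 0,"wx": 0,"wy": 0,"wz": 0,"fingers": 0},
])

```text
clock: 2.1
ee_pos: [0.588, -0.2202, 0.3087]
orientation: [-2.187, -2.253, 0.003]
force: [-0.4, 1.1, -1.1]
finger_gap: -0.0
```

drive_tool([
  {"x": 0.03,"y": -0.05,"z": 0,"wx": 0,"wy": 0,"wz": -2,"fingers": 0},
  {"x": 0.032,"y": -0.05,"z": 0,"wx": 0,"wy": 0,"wz": 0,"fingers": 0},
  {"x": 0,"y": 0,"z": -0.06,"wx": 0,"wy": 0,"wz": 0,"fingers": 0},
  {"x": 0,"y": 0,"z": -0.06,"wx": 0,"wy": 0,"wz": 0,"fingers": 0},
  {"x": 0,"y": 0,"z": -0.034,"wx": 0,"wy": 0,"wz": 0,"fingers": 0},
  {"x": -0.03,"y": 0,"z": 0,"wx": 0,"wy": 0,"wz": 0,"fingers": 0},
  {"x": -0.02,"y": 0,"z": 0,"wx": 0,"wy": 0,"wz": 0,"fingers": 0},
  {"x": -0.015,"y": 0,"z": 0,"wx": 0,"wy": 0,"wz": 0,"fingers": 0},
])

```text
clock: 3.1
ee_pos: [0.583, -0.3155, 0.1574]
orientation: [-2.221, -2.221, -0.0]
force: [0.6, 0.3, -0.2]
finger_gap: 0.0
```

drive_tool([
  {"x": -0.014,"y": 0,"z": -0.005,"wx": 0,"wy": 0,"wz": 0,"fingers": 0},
  {"x": -0.012,"y": 0,"z": -0.004,"wx": 0,"wy": 0,"wz": 0,"fingers": 0},
  {"x": -0.011,"y": 0,"z": -0.005,"wx": 0,"wy": 0,"wz": 0,"fingers": 0},
  {"x": -0.011,"y": 0,"z": -0.006,"wx": 0,"wy": 0,"wz": 0,"fingers": 0},
  {"x": -0.01,"y": 0,"z": -0.007,"wx": 0,"wy": 0,"wz": 0,"fingers": 0},
])

```text
clock: 3.72
ee_pos: [0.5256, -0.3167, 0.13]
orientation: [2.222, 2.22, 0.0]
force: [0.7, -1.2, -0.7]
finger_gap: 0.001
```

drive_tool([
  {"x": -0.009,"y": 0,"z": -0.007,"wx": 0,"wy": 0,"wz": 0,"fingers": 0},
  {"x": -0.009,"y": 0,"z": -0.008,"wx": 0,"wy": 0,"wz": 0,"fingers": 0},
  {"x": -0.007,"y": 0,"z": -0.009,"wx": 0,"wy": 0,"wz": 0,"fingers": 0},
  {"x": -0.007,"y": 0,"z": -0.01,"wx": 0,"wy": 0,"wz": 0,"fingers": 0},
  {"x": -0.005,"y": 0,"z": -0.01,"wx": 0,"wy": 0,"wz": 0,"fingers": 0},
  {"x": -0.005,"y": 0,"z": -0.011,"wx": 0,"wy": 0,"wz": 0,"fingers": 0},
  {"x": -0.003,"y": 0,"z": -0.011,"wx": 0,"wy": 0,"wz": 0,"fingers": 0},
  {"x": -0.002,"y": 0,"z": -0.008,"wx": 0,"wy": 0,"wz": 0,"fingers": 0},
])

```text
clock: 4.72
ee_pos: [0.4787, -0.3164, 0.0554]
orientation: [-2.222, -2.22, 0.0]
force: [0.8, 0.2, 4.7]
finger_gap: -0.002
```

drive_tool([
  {"x": 0,"y": 0,"z": -0.002,"wx": 0,"wy": 0,"wz": 0,"fingers": 0},
  {"x": 0,"y": 0,"z": -0.001,"wx": 0,"wy": 0,"wz": 0,"fingers": 0},
  {"x": 0,"y": 0,"z": 0,"wx": 0,"wy": 0,"wz": 0,"fingers": 0},
])

```text
clock: 5.1
ee_pos: [0.4789, -0.3164, 0.0553]
orientation: [2.222, 2.221, -0.0]
force: [-4.2, 2.8, 15.0]
finger_gap: -0.001
```

drive_tool([
  {"x": 0,"y": 0,"z": 0.06,"wx": 0,"wy": 0,"wz": 0,"fingers": 60},
  {"x": 0,"y": 0.03,"z": 0.06,"wx": 0,"wy": 0,"wz": -7,"fingers": 60},
  {"x": 0.006,"y": 0.05,"z": 0.03,"wx": 0,"wy": 0,"wz": -7,"fingers": 60},
  {"x": 0.01,"y": 0.055,"z": 0,"wx": 0,"wy": 0,"wz": -7,"fingers": 60},
  {"x": 0.01,"y": 0.05,"z": 0,"wx": 0,"wy": 0,"wz": 0,"fingers": 60},
  {"x": 0.01,"y": 0.05,"z": 0,"wx": 0,"wy": 0,"wz": 0,"fingers": 60},
  {"x": 0,"y": 0.05,"z": -0.03,"wx": 0,"wy": 0,"wz": 0,"fingers": 60},
  {"x": 0,"y": 0,"z": -0.03,"wx": 0,"wy": 0,"wz": 0,"fingers": 60},
])

```text
clock: 6.1
ee_pos: [0.515, -0.0305, 0.1385]
orientation: [-2.585, -1.785, -0.001]
force: [0.0, -0.7, 0.4]
finger_gap: 0.601
```

```bash
python3 - <<'E'
from h import *
t=snap('top','t1')['pixels'][:,:,::-1];s=snap('side','s1')['pixels'][:,:,::-1]
R=lambda a,f:cv2.resize(a,None,fx=f,fy=f,interpolation=cv2.INTER_CUBIC)
o=np.zeros((560,800,3),np.uint8);o[:280,:800]=R(t[150:243,200:467],3)[:280,:800];o[280:560,:700]=R(s[150:290,180:530],2)
cv2.imwrite('pics/v1.png',np.clip(o.astype(float)*1.6,0,255).astype(np.uint8));print(state()['ee_pos'],state()['orientation'])
E
```

```text
Traceback (most recent call last):
ValueError: could not broadcast input array from shape (279,800,3) into shape (280,800,3)
```

```bash
python3 - <<'E'
from h import *
t=load('t1')['pixels'][:,:,::-1];s=load('s1')['pixels'][:,:,::-1]
R=lambda a,f:cv2.resize(a,None,fx=f,fy=f,interpolation=cv2.INTER_CUBIC)
o=np.vstack([R(t[150:243,200:466],3)[:,:798],np.pad(R(s[150:290,180:530],2),((0,0),(0,98),(0,0)))])
cv2.imwrite('pics/v1.png',np.clip(o.astype(float)*1.6,0,255).astype(np.uint8))
E
```

```text
(no output)
```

View pics/v1.png

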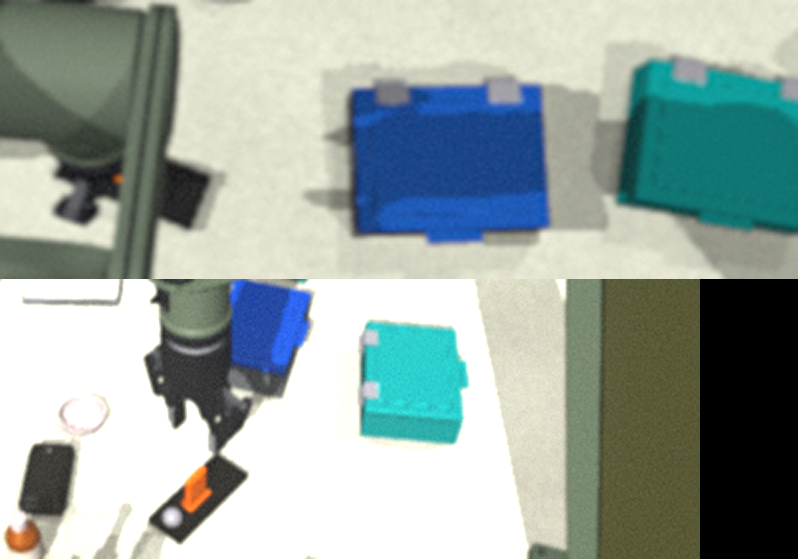

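The lid is shut: the blue plate lies flat on the case at (450,160) in the view. The open gripper is above the fin at (200,490). Descending to grasp.

drive_tool([
  {"x": 0,"y": 0,"z": -0.04,"wx": 0,"wy": 0,"wz": 0,"fingers": 60},
  {"x": 0,"y": 0,"z": -0.03,"wx": 0,"wy": 0,"wz": 0,"fingers": 60},
  {"x": 0,"y": 0,"z": -0.025,"wx": 0,"wy": 0,"wz": 0,"fingers": 60},
  {"x": 0,"y": 0,"z": -0.014,"wx": 0,"wy": 0,"wz": 0,"fingers": 60},
  {"x": 0,"y": 0,"z": 0,"wx": 0,"wy": 0,"wz": 0,"fingers": 35},
])

```text
clock: 6.82
ee_pos: [0.5151, -0.034, 0.0301]
orientation: [-2.59, -1.778, 0.001]
force: [-0.0, 0.2, -0.9]
finger_gap: 0.4
```

```bash
python3 - <<'E'
from h import *
s=snap('side','s2')['pixels'][:,:,::-1]; t=load('s2')
R=lambda a,f:cv2.resize(a,None,fx=f,fy=f,interpolation=cv2.INTER_CUBIC)
cv2.imwrite('pics/v2.png',np.clip(R(s[190:300,220:340],5).astype(float)*1.6,0,255).astype(np.uint8));print(state()['ee_pos'],state()['force'])
E
```

```text
[ 0.51568269 -0.03393478  0.03076693] [-0.25835881  0.01204748 -0.29602909]
```

View pics/v2.png

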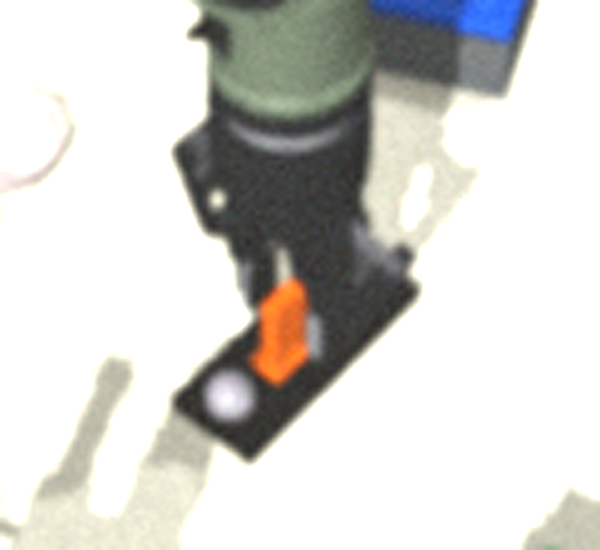

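The view shows the fingers straddling the orange fin at (285,330), with the ball at (228,395) clear of them. Nudging 3 mm forward and closing.

drive_tool([
  {"x": 0.001,"y": 0.003,"z": -0.002,"wx": 0,"wy": 0,"wz": 0,"fingers": 30},
  {"x": 0,"y": 0,"z": 0,"wx": 0,"wy": 0,"wz": 0,"fingers": 20},
  {"x": 0,"y": 0,"z": 0,"wx": 0,"wy": 0,"wz": 0,"fingers": 15},
  {"x": 0,"y": 0,"z": 0,"wx": 0,"wy": 0,"wz": 0,"fingers": 10},
  {"x": 0,"y": 0,"z": 0,"wx": 0,"wy": 0,"wz": 0,"fingers": 0},
  {"x": 0,"y": 0,"z": 0,"wx": 0,"wy": 0,"wz": 0,"fingers": 0},
  {"x": 0,"y": 0,"z": 0,"wx": 0,"wy": 0,"wz": 0,"fingers": 0},
])

```text
clock: 7.75
ee_pos: [0.5164, -0.0305, 0.0288]
orientation: [2.589, 1.778, 0.001]
force: [-0.2, 1.0, 5.6]
finger_gap: 0.109
```

drive_tool([
  {"x": 0,"y": 0,"z": 0.004,"wx": 0,"wy": 0,"wz": 0,"fingers": 0},
  {"x": 0,"y": 0,"z": 0.008,"wx": 0,"wy": 0,"wz": 0,"fingers": 0},
  {"x": 0,"y": 0,"z": 0.012,"wx": 0,"wy": 0,"wz": 0,"fingers": 0},
  {"x": 0,"y": 0,"z": 0.015,"wx": 0,"wy": 0,"wz": 0,"fingers": 0},
  {"x": 0,"y": 0,"z": 0.015,"wx": 0,"wy": 0,"wz": 0,"fingers": 0},
  {"x": 0,"y": 0,"z": 0.015,"wx": 0,"wy": 0,"wz": 0,"fingers": 0},
  {"x": 0,"y": 0,"z": 0.01,"wx": 0,"wy": 0,"wz": 0,"fingers": 0},
  {"x": 0,"y": 0,"z": 0.005,"wx": 0,"wy": 0,"wz": 0,"fingers": 0},
])

```text
clock: 8.75
ee_pos: [0.5163, -0.0306, 0.113]
orientation: [2.589, 1.778, 0.001]
force: [0.7, -0.1, -4.3]
finger_gap: 0.107
```

```bash
python3 - <<'E'
from h import *
s=snap('side','s3')['pixels'][:,:,::-1]; t=snap('top','t3')['pixels'][:,:,::-1]
R=lambda a,f:cv2.resize(a,None,fx=f,fy=f,interpolation=cv2.INTER_CUBIC)
o=np.hstack([R(s[190:300,200:300],4),R(t[150:260,180:280],4)])
cv2.imwrite('pics/v3.png',np.clip(o.astype(float)*1.6,0,255).astype(np.uint8));q=state();print(q['ee_pos'],q['force'],q['finger_gap'])
E
```

```text
[ 0.5162963  -0.03058808  0.11268814] [ 0.38232696  0.79909535 -2.91803511] 0.11663246915511086
```

View pics/v3.png

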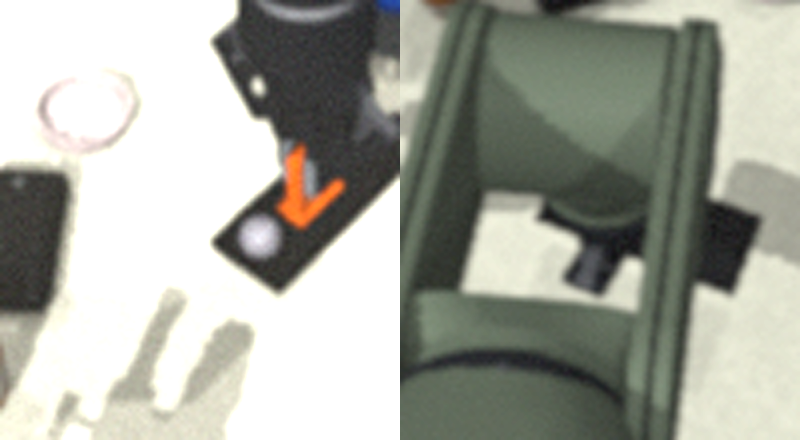

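Lifted: the tray hangs level with the ball in its pocket at (261,237) in the crop, and the force matches the tray's weight. Computing the move to the lens.

```bash
python3 - <<'E'
from h import *
np.set_printoptions(precision=4,suppress=True)
S=load('s3');D=lambda x,y:((x+.5)/4-.5+200,(y+.5)/4-.5+190)
b=onz(S,D(260,236.5),.1034);print('ball',b)
c=[onz(S,D(*p),.094) for p in((213,242),(279,292))];print('end corners',c,'yaw',np.degrees(np.arctan2(*(c[0]-c[1])[:2][::-1]))-0)
p=state()['ee_pos'];print('rel',b-p)
r=b-p;a=np.radians(21);R=np.array([[np.cos(a),-np.sin(a)],[np.sin(a),np.cos(a)]]);rr=R@r[:2];print('rel rot',rr,'tcp target',np.array([.5425,.141])-rr,'ball z off',b[2]-p[2])
E
```

```text
ball [0.5313 0.0123 0.1034]
end corners [array([0.5588, 0.0185, 0.094 ]), array([0.5099, 0.0397, 0.094 ])] yaw -23.373053000836915
rel [ 0.015   0.0429 -0.0093]
rel rot [-0.0014  0.0454] tcp target [0.5439 0.0956] ball z off -0.009288135035667111
```

drive_tool([
  {"x": 0,"y": 0,"z": 0.01,"wx": 0,"wy": 0,"wz": 1,"fingers": 0},
  {"x": 0.004,"y": 0.01,"z": 0.01,"wx": 0,"wy": 0,"wz": 4,"fingers": 0},
  {"x": 0.006,"y": 0.018,"z": 0.005,"wx": 0,"wy": 0,"wz": 4,"fingers": 0},
  {"x": 0.006,"y": 0.02,"z": 0,"wx": 0,"wy": 0,"wz": 4,"fingers": 0},
  {"x": 0.006,"y": 0.02,"z": 0,"wx": 0,"wy": 0,"wz": 4,"fingers": 0},
  {"x": 0.005,"y": 0.018,"z": 0,"wx": 0,"wy": 0,"wz": 3,"fingers": 0},
  {"x": 0.001,"y": 0.012,"z": 0,"wx": 0,"wy": 0,"wz": 1,"fingers": 0},
  {"x": 0,"y": 0.006,"z": 0,"wx": 0,"wy": 0,"wz": 0,"fingers": 0},
])

```text
clock: 9.85
ee_pos: [0.5439, 0.0742, 0.1371]
orientation: [-2.221, -2.222, 0.001]
force: [-0.1, -0.3, -3.3]
finger_gap: 0.109
```

drive_tool([
  {"x": 0,"y": 0,"z": 0,"wx": 0,"wy": 0,"wz": 0,"fingers": 0},
  {"x": 0,"y": 0,"z": 0,"wx": 0,"wy": 0,"wz": 0,"fingers": 0},
])

```text
clock: 10.1
ee_pos: [0.5439, 0.073, 0.1373]
orientation: [2.223, 2.22, -0.0]
force: [-0.3, 0.5, -3.0]
finger_gap: 0.106
```

```bash
python3 - <<'E'
from h import *
s=snap('side','s4')['pixels'][:,:,::-1]; t=snap('top','t4')['pixels'][:,:,::-1]
R=lambda a,f:cv2.resize(a,None,fx=f,fy=f,interpolation=cv2.INTER_CUBIC)
o=np.hstack([R(s[240:390,170:270],4),R(t[130:280,80:180],4)])
cv2.imwrite('pics/v4.png',np.clip(o.astype(float)*1.6,0,255).astype(np.uint8));q=state();print(q['ee_pos'],q['orientation'],q['force'],q['finger_gap'])
E
```

```text
[0.54406529 0.07290629 0.1373033 ] [ 2.22283067e+00  2.21975274e+00 -6.16432471e-06] [ 0.17815387  0.0832692  -3.7251529 ] 0.1072239697013581
```

View pics/v4.png

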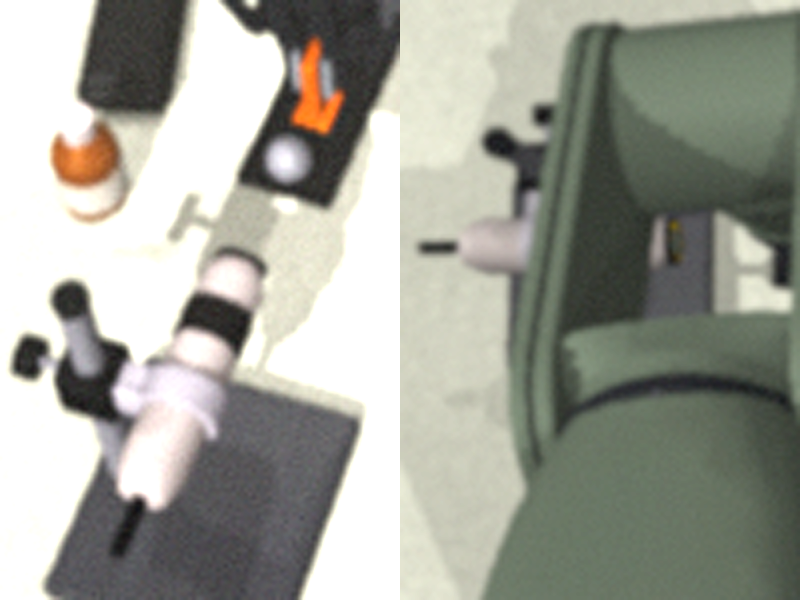

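Tray and ball are about 65 mm in front of the lens, aligned with the barrel: ball at (288,158), lens at (240,262) in the crop. The bottle and mouse are clear. One last refinement of lens against ball.

```bash
python3 - <<'E'
from h import *
np.set_printoptions(precision=4,suppress=True)
S=load('s4');T=load('t4');T0=load('top0')
D=lambda x,y:((x+.5)/4-.5+170,(y+.5)/4-.5+240)
A=lambda x,y:((x+.5)/4-.5+75,(y+.5)/4-.5+145)
# ball centroid by brightness blob
g=cv2.cvtColor(S['pixels'],cv2.COLOR_RGB2GRAY)
print('ball', onz(S,D(288,158),.128))
for a in((296,183),(302,183)):
  for c in((238,264),(240,260)): print('lens',a,c,*tri(T0,A(*a),S,D(*c)))
# barrel edges: side view at constant band (black band edges) -> axis height; predicted silhouettes
for z in(.124,.128,.132,.136):
  P=[[.5425,y,z] for y in(.188,.25,.318)]; q=proj(S,P); print('z',z,((q-[170,240]+.5)*4-.5))
  q=proj(T0,P); print('   top',((q-[75,145]+.5)*4-.5))
E
```

```text
ball [0.5439 0.1209 0.128 ]
lens (296, 183) (238, 264) [0.5435 0.1896 0.1295] 0.0010859833600727886
lens (296, 183) (240, 260) [0.5428 0.1886 0.1326] 0.0006097237292713312
lens (302, 183) (238, 264) [0.5446 0.1873 0.1249] 0.0016897508284401896
lens (302, 183) (240, 260) [0.5439 0.1863 0.128 ] 0.0012090209705860069
z 0.124 [[242.9501 267.5191]
 [194.6684 372.8988]
 [136.8297 499.1457]]
   top [[300.8391 185.2526]
 [200.8318 185.1874]
 [ 91.6133 185.1328]]
z 0.128 [[242.2951 263.6892]
 [193.8236 369.26  ]
 [135.7403 495.7742]]
   top [[299.0082 184.1867]
 [198.6207 184.1223]
 [ 88.992  184.0692]]
z 0.132 [[241.6359 259.8346]
 [192.9733 365.5967]
 [134.6432 492.3789]]
   top [[297.1631 183.1126]
 [196.3927 183.049 ]
 [ 86.3507 182.9973]]
z 0.136 [[240.9725 255.9551]
 [192.1172 361.9087]
 [133.5384 488.9596]]
   top [[295.3038 182.0302]
 [194.1476 181.9674]
 [ 83.6892 181.9173]]
```

drive_tool([
  {"x": 0,"y": 0.003,"z": 0.001,"wx": 0,"wy": 0,"wz": 0,"fingers": 0},
  {"x": -0.001,"y": 0.006,"z": 0.001,"wx": 0,"wy": 0,"wz": 0,"fingers": 0},
  {"x": 0,"y": 0.006,"z": 0.001,"wx": 0,"wy": 0,"wz": 0,"fingers": 0},
  {"x": 0,"y": 0.004,"z": 0,"wx": 0,"wy": 0,"wz": 0,"fingers": 0},
  {"x": 0,"y": 0.003,"z": 0,"wx": 0,"wy": 0,"wz": 0,"fingers": 0},
  {"x": 0,"y": 0,"z": 0,"wx": 0,"wy": 0,"wz": 0,"fingers": 0},
  {"x": 0,"y": 0,"z": 0,"wx": 0,"wy": 0,"wz": 0,"fingers": 0},
  {"x": 0,"y": 0,"z": 0,"wx": 0,"wy": 0,"wz": 0,"fingers": 0},
])

```text
clock: 11.2
ee_pos: [0.5431, 0.0953, 0.1402]
orientation: [2.222, 2.221, -0.0]
force: [-0.0, -0.1, -3.3]
finger_gap: 0.109
```

```bash
python3 - <<'E'
from h import *
s=snap('side','s5')['pixels'][:,:,::-1]; t=snap('top','t5')['pixels'][:,:,::-1]
R=lambda a,f:cv2.resize(a,None,fx=f,fy=f,interpolation=cv2.INTER_CUBIC)
o=np.hstack([R(s[240:390,170:270],4),R(t[130:280,80:180],4)])
cv2.imwrite('pics/v5.png',np.clip(o.astype(float)*1.6,0,255).astype(np.uint8));q=state();print(q['clock'],q['ee_pos'],q['orientation'],q['force'],q['finger_gap'])
P=[[.543,.143,z] for z in(.128,.1305)];print((proj(load('s5'),P)-[170,240]+.5)*4-.5, (proj(load('t5'),P)-[80,130]+.5)*4-.5)
E
```

```text
11.3 [0.54312331 0.09527796 0.140253  ] [2.22232150e+00 2.22041428e+00 9.21607698e-05] [-0.38525426 -0.0345096  -2.62590141] 0.10866960000992072
[[274.2152552  192.01471006]
 [273.87805486 189.53784056]] [[352.08810142 243.44039983]
 [351.11201276 242.76801827]]
```

View pics/v5.png

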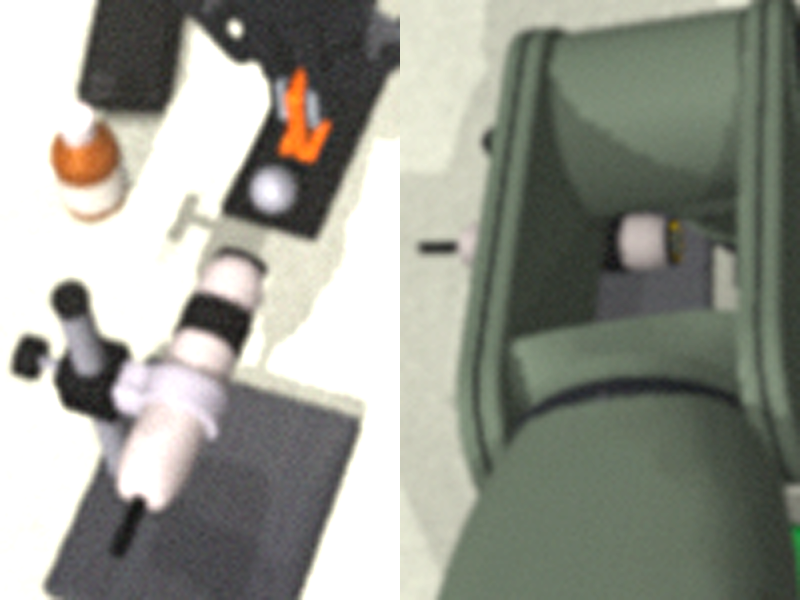

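The ball at (272,189) lies within 2 crop pixels (about 1 mm) of its predicted target (274,189.5). The tray is still and nothing touches the scope. Handing in.

```bash
python3 -c "
from h import *
print(finish_job(), state()['ee_pos'])"
```

```text
the job is handed in; nothing more can be done
the job is handed in; nothing more can be done
```

I shut the blue lid, lifted the tray by its fin and carried it to the microscope. I handed it in at about 11.3 s, held level and still with the ball end towards the lens. `finish_job()` gave no verdict.

- **Lid:** the fingertips stopped on it at z = 55 mm with a 15 N push. The picture afterwards shows the lid flat on the case.
- **Tray grip:** the last readings showed the gripper 9 mm open on the fin, a steady force of about 3 N (the weight of the loaded tray) and the tool vertical.
- **Ball position:** in the last side view the ball was within about 1 mm of the target, 45 mm in front of the lens and on its axis. The bottle and mouse looked undisturbed. The dish was out of frame by then, but the tray and gripper never went near it.

**Least certain:** the lens position. My readings of its height ranged from 125 to 133 mm, and of its position along the axis (world y) from 186 to 190 mm. I aimed for the middle, 130.5 mm and 188 mm. In the last top view the arm hid the ball, so the final check rests on the side camera and an assumed height from the grasp.

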